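# Dip the temperature probe in the leaning reference cup

### The job

Take the temperature probe out of its stand and dip it, in line with the leaning cup of the temperature reference, gently onto the sprung disc inside, so that the disc gives by roughly half its travel without bottoming out; keep it pressed there for one second. Then draw it out and hang it upright in its stand again, leaving the coupling and the adaptor where they stand.

Things in the scene. Friction and masses are not known exactly. Their poses are not given: they have to be found in the camera images.
- probe: Temperature probe, 166 mm long, about 0.14 kg. Origin at the tip, z along the probe from tip to handle. Chrome shaft 10 mm in diameter (tip tapered to 5 mm over the last 6 mm) from z = 0 to 80 mm; steel collar 34 mm in diameter from 80 to 86 mm; square plastic handle 24 x 24 mm, sides along x and y, from 86 to 166 mm. At the start it hangs upright in the stand at any yaw, collar on the tube's rim, tip 15 mm above the bench
- probe_collar (a point): Centre of the underside of the probe's collar, 80 mm from the tip; axes as the probe's
- stand: Fixed probe stand: foot plate 100 x 100 x 12 mm with an upright black tube in the middle, 32 mm outside and 20 mm inside diameter, rim 95 mm above the bench, closed below by the foot plate (bore 83 mm deep). Origin on the bench under the tube, z up. The probe's shaft drops in and its collar rests on the rim
- stand_mouth (a point): Centre of the stand tube's rim, 95 mm above the bench
- reference: Fixed dry-well temperature reference (behind it, out of the way at the far side of the bench, runs a rail with the meter carriage, 110 mm tall): steel foot 190 x 130 x 20 mm (from x = -80 to +110 mm), grey housing 70 x 130 mm at its back (x = +40 to +110 mm), 145 mm tall, and the leaning cup in front. Origin on the bench, z up, -x is the side the cup leans to (towards the robot). Between two 8 mm side cheeks stands the cup
- cup: Open aluminium cup carried by the reference, 56 mm outside and 44 mm inside diameter, 85 mm long. Origin at the centre of its mouth, 115 mm above the bench and 46 mm from the reference's origin to its -x; z points out of the mouth along the cup's axis, which leans 35 degrees from vertical. The flat face of a sprung steel disc, 39 mm in diameter, waits inside, square to the axis, somewhere between 30 and 55 mm below the mouth: how deep differs each time and must be felt
- disc (a joint): How far the sprung disc in the cup is pressed, in m: 0 free, 0.016 bottomed out. It begins to give at 1.5 N and then takes 0.3 N more per mm (3.9 N at 8 mm, 6.3 N bottomed); it springs back when let go
- coupling: Bystander: loose black plastic pipe coupling, 64 mm in diameter, 70 mm tall, standing; origin under its centre
- adaptor: Bystander: loose stainless threaded adaptor with a hexagon 50 mm across flats, 78 mm tall, standing; origin under its centre
Mind the look-alikes: they are no part of the job. What is shaped like the stand but brown is not meant. Of the things that look like the probe, the middle-sized one is meant.

How it is judged:
By the outcome, as a careful person would: the job done as asked, in the order asked, and still so for the second after the job is handed in, with the robot touching nothing.
It also fails if it takes over 51 s, if anything falls off the work surface, if the arm or the gripper's body presses on something with over 40 N, if the wrist force passes 120 N, or if a joint passes its speed limit or range.

### The arm

A 6-joint arm with a two-finger parallel gripper is mounted at the origin on the work surface. World frame = base frame: x ahead of the robot, y to its left, z up, the work surface at z = 0. Lengths are in m, angles in rad, forces in N, time in s.
With the tool pointing down it reaches from about 0.35 to 0.975 m from the base axis. Payload 4.9 kg.
Tool frame: the origin (TCP) lies midway between the tips of the shut fingers; the grasp point (between the pads) lies 19 mm behind it; z points along the fingers, y is the line along which they close (so a half turn about z gives the same grasp; the last joint's range is limited). The gripper opens to 85 mm and grips with 20 to 120 N. Pads are 22 mm wide; open, the fingers measure 114 mm over their backs; the gripper's body (76 mm by 85 mm) begins 54 mm behind the grasp point. The pads swing forward as they close: fully open they stand 13 mm farther back than shut.
Start: joints at [1.004, 0.053, 1.613, -0, 1.476, -0.119], TCP at [0.271, 0.563, 0.231] pointing down, gripper open.
Joint ranges: [-3.01, 3.01], [-1.01, 2.22], [0.06, 2.58], [-1.02, 4.17], [0.09, 2.62], [-3.14, 3.14]. Speed limits (rad/s): [2.57, 2.57, 3.14, 3.14, 3.14, 3.14].

### API

Orientations are given as a unit quaternion [w, x, y, z].
In Python, from plant import state, grab_frame, camera_info, job_done, spot_in, masks_of, pinpoint gives the robot as it stands.
- The arm moves only by the shell command python3 -m handwheel 'ROWS' [OPENING]. ROWS is JSON, a list that holds one entry, the list of rows, each a list of 6 numbers: the shift along the world's x, y, z in m, then the turn, a rotation vector about the world's x, y, z in degrees. In form: [[[tx, ty, tz, ax, ay, az], ...]]. A call has 1 to 20 rows; each row shifts and turns the commanded pose from where the row before left it; what a row does not reach is not made up. A row lasts 1/12 s, in which the tool goes at most 41.7 mm and 7.16 degrees, less where a joint would pass 70% of its speed; a pose out of reach is approached as far as the arm can. A call is refused whole if a number of a shift passes 0.0417 or a number of a turn 7.16, either way. A call with a gripper value outside its range is refused whole. OPENING is the opening, from 0 (shut) to 1 (fully open), set as the call begins (- or left out, the last holds). The fingers move at their own pace and stop on an object; the grip force is fixed at half the most. Time passes only in rows, so rows that do not move let the fingers close. It gives the time, the measured TCP pose, the force, the opening and the grip force at its end, in the units of the state.
- state(): the state, without advancing time (a new reading comes with each control period).
- grab_frame(name): name is "scene" or "top" or "wrist"; returns (picture, depth): 480x640x3 uint8, blue, green, red; 480x640 float32, m along the optical axis (not along the pixel's ray), 0 where there is no reading.
- camera_info(name): a dict with "fx", "fy", "cx", "cy" (pixels), "T" (4x4, takes a point from camera to world coordinates). Camera axes: x right, y up, looking along -z (the intrinsics and any distortion apply to the point x, -y, -z); pixel columns grow to the right and rows downward; lengths in m; the calibration is good to about 2 mm. A picture is of the moment at which its call begins: read the wrist's pose just before it. camera_info takes no time and is no camera call; for the wrist camera it gives the pose at the moment of the call.
- job_done(): hands the job in; it is judged then, once.
Trained networks look in the newest picture that a camera, given by its name, has taken for a name from the list of things; names that differ only in an ending like _2 or _b are one class to them, and where a whole thing is asked for, a point or a joint stands for the part that bears it (a point fixed in the world has none). Each returns a list of dicts, best first, with "conf" (0 to 1); they miss things now and then, are a little off and sometimes report something else, mostly with a low value. They report only what shows in the picture. A call takes as long as a camera call. They do not tell look-alikes from the thing itself.
- spot_in(camera, thing): "box" ([left, top, width, height] in pixels, round what is visible of it).
- masks_of(camera, thing): "region" (480x640 bool, what is visible of it) and "box" ([left, top, width, height] in pixels, round what is visible of it).
- pinpoint(camera, thing): "position" ([column, row] in pixels: a listed point, or the origin of a listed thing).
The state is a dict: "time": time; "joint_pos": joint angles; "joint_vel": joint speeds; "joint_efforts": joint torques, N m; "tool_pos": TCP position; "tool_rot": TCP orientation; "contact_force": force on the tool from outside, world axes, zero at the start; "ft_torque": the same for the moment, N m; "gripper_width": opening from 0.0 (shut) to 1.0 (fully open); "grasp_force": force on a finger pad.
Only numpy, scipy, OpenCV 4.12 (cv2) and the standard library are available. Lean on these libraries where they do the work, as an engineer would, in place of code of your own. Each camera call takes 0.05 s, during which the arm holds its last target. There are 200 camera calls.

## Working session

There is one attempt and no reset: what is moved stays moved. The work goes in short steps, Python scripts to look and compute and a shell command to move; the robot and the scene stay as the last step left them, time stands still between calls to the robot, and variables do not carry over. Pictures are saved under pics/ and viewed, at most 10 in all, crops included, and the job is handed in when it is done.

```bash
mkdir -p pics; ls
python3 - <<'E'
from plant import *
import cv2,numpy as np
s=state();print(s['time'],s['tool_pos'],s['tool_rot'],s['gripper_width'])
ims=[]
for n in ["scene","top"]:
    im,d=grab_frame(n);cv2.imwrite(f"pics/{n}.png",im)
    np.save(f"pics/{n}.npy",d)
    i=camera_info(n);print(n,i)
    for t in ["probe","stand","reference","cup","coupling","adaptor"]:
        print(n,t,[(r['box'],round(r['conf'],2)) for r in spot_in(n,t)])
E
```

```text
pics
0.0 [0.27026769 0.56285644 0.23006753] [-3.44971328e-04  2.22057795e-01  9.75032971e-01 -9.60669073e-04] 1.000470716847489
scene {'fx': 580.0140076323904, 'fy': 580.0140076323904, 'cx': 324.78611771204095, 'cy': 241.91125715531308, 'T': array([[ 0.72125424, -0.48432255,  0.49520096,  1.02829024],
       [ 0.69248604,  0.4876795 , -0.53163126, -0.46408229],
       [ 0.01598165,  0.72636105,  0.68712751,  0.76304545],
       [ 0.        ,  0.        ,  0.        ,  1.        ]])}
scene probe [([386.5, 199.6, 28.6, 50.9], 0.95), ([310.9, 155.0, 27.9, 107.8], 0.93), ([330.4, 283.5, 15.9, 51.6], 0.8), ([353.1, 248.5, 79.8, 65.5], 0.71)]
scene stand [([347.5, 170.3, 70.0, 65.7], 0.97), ([355.9, 251.9, 74.1, 60.3], 0.61)]
scene reference [([162.4, 306.4, 143.8, 151.1], 0.58)]
scene cup [([185.0, 308.9, 47.6, 52.6], 0.55)]
scene coupling [([175.4, 248.8, 42.8, 59.5], 0.81)]
scene adaptor [([262.6, 206.1, 30.0, 43.1], 0.56)]
top {'fx': 505.06918495150705, 'fy': 505.06918495150705, 'cx': 321.1807728383028, 'cy': 239.07175177835242, 'T': array([[-0.13029052,  0.96788449, -0.21499768,  0.36131632],
       [-0.9914616 , -0.1283516 ,  0.02301663,  0.03041343],
       [-0.00531786,  0.21616079,  0.9763433 ,  0.98193945],
       [ 0.        ,  0.        ,  0.        ,  1.        ]])}
top probe [([234.6, 181.6, 25.9, 30.0], 0.66), ([264.7, 242.7, 31.0, 38.4], 0.64), ([327.2, 179.3, 22.3, 26.0], 0.51)]
top stand [([161.7, 268.3, 57.9, 52.2], 0.95), ([140.0, 175.2, 54.0, 52.7], 0.7), ([225.4, 193.4, 58.1, 50.1], 0.69)]
top reference [([385.5, 134.6, 84.1, 128.4], 0.56), ([235.4, 184.9, 22.6, 27.7], 0.52)]
top cup [([415.7, 201.8, 38.6, 42.2], 0.91)]
top coupling [([380.4, 295.0, 41.6, 35.0], 0.9), ([227.6, 195.0, 58.7, 49.5], 0.32)]
top adaptor [([288.4, 304.4, 28.2, 29.9], 0.59)]
```

View pics/scene.png

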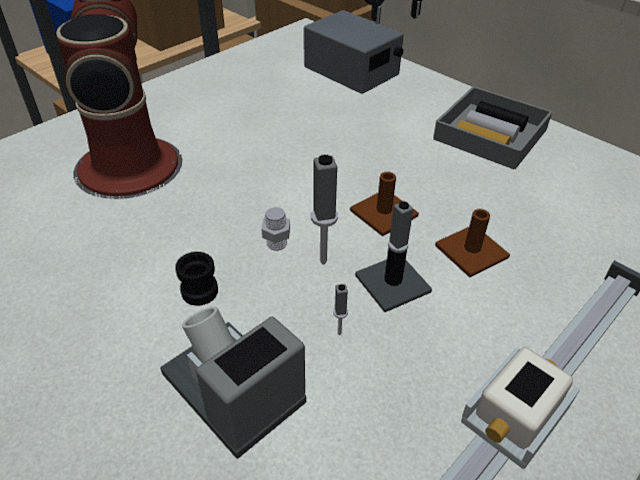

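View pics/top.png

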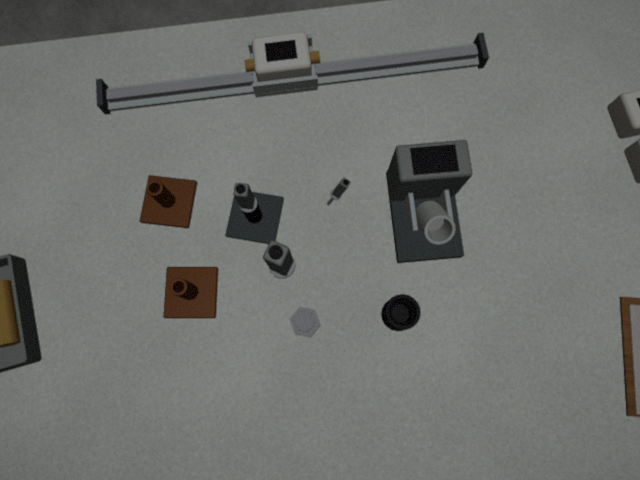

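```bash
cat > h.py <<'E'
from plant import *
import numpy as np,cv2
def cloud(n,d,info=None):
    i=info or camera_info(n);v,u=np.mgrid[:480,:640]
    P=np.stack([(u-i['cx'])/i['fx']*d,-(v-i['cy'])/i['fy']*d,-d],-1)
    W=P@i['T'][:3,:3].T+i['T'][:3,3];W[d<=0]=np.nan
    return W
def reg(W,box,z0,z1):
    l,t,w,h=map(int,box);Q=W[t:t+h,l:l+w].reshape(-1,3)
    return Q[(Q[:,2]>z0)&(Q[:,2]<z1)]
E
python3 - <<'E'
from h import *
for n,bx in [("top",dict(probe=(230,178,32,34),big=(260,238,40,45),small=(322,172,32,36),plate=(220,180,70,70),ref=(380,130,95,140),coup=(375,285,52,50),adap=(280,298,48,50))),
  ("scene",dict(probe=(386,198,30,40),big=(308,150,34,120),plate=(350,240,85,70),ref=(160,300,150,160)))]:
    W=cloud(n,np.load(f"pics/{n}.npy"))
    print(n,"bench z",np.nanmedian(W[380:430,200:300,2]) )
    for k,b in bx.items():
        lo={'plate':(.005,.02),'ref':(.135,.155)}.get(k)
        Q=reg(W,b,.03,.4)
        if lo is None: zt=np.percentile(Q[:,2],97);lo=(zt-.008,zt+.01)
        Q=reg(W,b,*lo);r=cv2.minAreaRect((Q[:,:2]*1000).astype(np.float32))
        print(k,len(Q),'z',lo,'mean',Q.mean(0).round(4),'rect',[np.round(x,1) for x in r])
im=cv2.imread('pics/scene.png')[140:340,260:480];cv2.imwrite('pics/crop1.png',cv2.resize(im,None,fx=2.8,fy=2.8,interpolation=cv2.INTER_CUBIC))
W=cloud("top",np.load("pics/top.npy"))
Q=reg(W,(412,198,46,48),.08,.15);print('cup pts',Q.mean(0),Q.min(0),Q.max(0))
E
```

```text
top bench z -7.20005133154622e-05
probe 190 z (np.float64(0.17745842605312667), np.float64(0.1954584260531267)) mean [0.6379 0.1326 0.182 ] rect [array([638.9, 132.8]), array([24. , 23.8]), np.float64(74.1)]
big 325 z (np.float64(0.22790949084272377), np.float64(0.2459094908427238)) mean [0.5147 0.0838 0.2319] rect [array([514.9,  83.5]), array([31.6, 30.8]), np.float64(57.4)]
small 79 z (np.float64(0.10519959472190221), np.float64(0.1231995947219022)) mean [ 0.6505 -0.0465  0.1103] rect [array([652. , -46.8]), array([16.6, 17.6]), np.float64(57.9)]
plate 1845 z (0.005, 0.02) mean [0.6302 0.1298 0.0116] rect [array([637.1, 126.8]), array([115.2, 101.4]), np.float64(73.9)]
ref 2781 z (0.135, 0.155) mean [ 0.6582 -0.2025  0.1449] rect [array([ 659.9, -204.3]), array([130.1,  70.3]), np.float64(87.9)]
coup 444 z (np.float64(0.064057987889752), np.float64(0.08205798788975201)) mean [ 0.4104 -0.1186  0.0694] rect [array([ 410.7, -118.5]), array([63.6, 60.8]), np.float64(82.2)]
adap 352 z (np.float64(0.07208504199532723), np.float64(0.09008504199532721)) mean [0.4166 0.0579 0.0773] rect [array([416.5,  57.7]), array([36.4, 37.3]), np.float64(28.0)]
scene bench z 0.08459072048019228
probe 164 z (np.float64(0.17725582081972144), np.float64(0.19525582081972145)) mean [0.6406 0.1296 0.1818] rect [array([639.6, 131.9]), array([24.9, 24.2]), np.float64(75.3)]
big 259 z (np.float64(0.2261682688919338), np.float64(0.24416826889193383)) mean [0.5177 0.0797 0.231 ] rect [array([515.6,  82. ]), array([32. , 33.8]), np.float64(60.3)]
plate 1993 z (0.005, 0.02) mean [0.6455 0.1221 0.0117] rect [array([638.9, 131.6]), array([102.6, 101.6]), np.float64(72.7)]
ref 4791 z (0.135, 0.155) mean [ 0.6655 -0.2107  0.1448] rect [array([ 661.7, -205.9]), array([129.3,  70.9]), np.float64(87.5)]
cup pts [ 0.55483576 -0.19785727  0.10478487] [ 0.51821212 -0.2274456   0.08001544] [ 0.59856124 -0.17174503  0.13310913]
```

View pics/crop1.png

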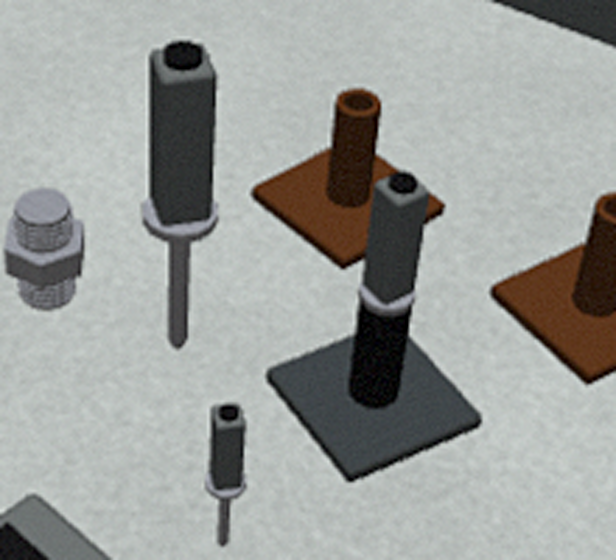

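The candidates in the scene picture are the tall probe at (325,210), the small one at (340,308) and one at (401,235). The last is middle-sized and sits in the black stand at (395,280), so it is the one meant. The brown stands at (385,210) and (475,250) are look-alikes. I'm moving above the probe.

```bash
python3 -m handwheel '[[[0.01,-0.012,0.004,0,0,0.57],[0.0205,-0.024,0.004,0,0,0.57],[0.0205,-0.024,0.004,0,0,0.57],[0.0205,-0.024,0.004,0,0,0.57],[0.0205,-0.024,0.004,0,0,0.57],[0.0205,-0.024,0.004,0,0,0.57],[0.0205,-0.024,0.004,0,0,0.57],[0.0205,-0.024,0.004,0,0,0.57],[0.0205,-0.024,0.004,0,0,0.57],[0.0205,-0.024,0.004,0,0,0.57],[0.0205,-0.024,0.004,0,0,0.57],[0.0205,-0.024,0.004,0,0,0.57],[0.0205,-0.024,0.004,0,0,0.57],[0.0205,-0.024,0.004,0,0,0.57],[0.0205,-0.024,0.004,0,0,0.57],[0.0205,-0.024,0.004,0,0,0.57],[0.0205,-0.024,0.004,0,0,0.57],[0.0205,-0.024,0.004,0,0,0.57],[0.01,-0.012,0,0,0,0],[0,0,0,0,0,0]]]' 1
cat > look.py <<'E'
from h import *
import sys
s=state();i=camera_info("wrist");im,d=grab_frame("wrist");cv2.imwrite(f"pics/{sys.argv[1]}.png",im)
W=cloud("wrist",d,i)
Q=W.reshape(-1,3);Q=Q[(Q[:,2]>.172)&(Q[:,2]<.19)&(np.hypot(Q[:,0]-.639,Q[:,1]-.132)<.03)]
print(s['time'],s['tool_pos'],s['tool_rot'],s['contact_force'])
print(len(Q),Q.mean(0),cv2.minAreaRect((Q[:,:2]*1000).astype(np.float32)))
P=W.reshape(-1,3);P=P[(P[:,2]>.005)&(P[:,2]<.02)&(np.hypot(P[:,0]-.639,P[:,1]-.132)<.09)]
print('plate',len(P),cv2.minAreaRect((P[:,:2]*1000).astype(np.float32)))
E
python3 look.py w1
```

```text
time: 2.37
tool_pos: [0.6407, 0.1288, 0.3031]
tool_rot: [0.0, 0.136, 0.991, -0.0]
contact_force: [-1.0, 0.3, 0.2]
gripper_width: 1.002
grasp_force: 0.0
2.3667 [0.64067916 0.12876101 0.30306046] [ 1.53296470e-04  1.35877390e-01  9.90725607e-01 -2.87890345e-04] [-0.98780395  0.32135747  0.23401358]
904 [0.63835592 0.13408755 0.18169454] ((640.1817016601562, 133.54078674316406), (23.130006790161133, 24.84722137451172), 74.67630767822266)
plate 5003 ((640.3516845703125, 133.685791015625), (99.86775207519531, 99.82496643066406), 72.62496948242188)
```

View pics/w1.png

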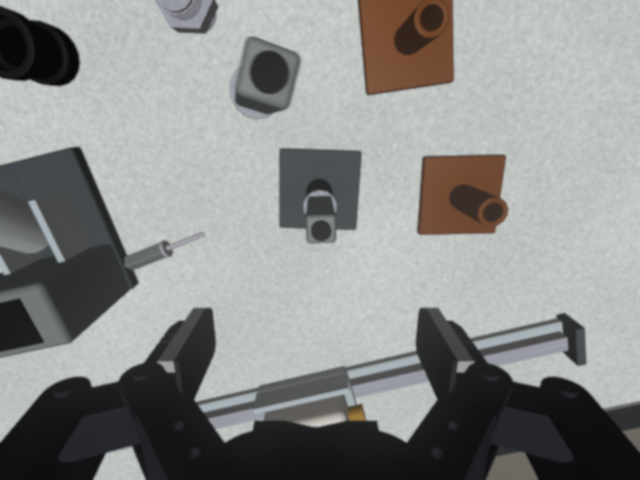

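The wrist view shows the wanted probe at (321,230) in the black stand, between the fingers at about (0.6395, 0.133). I'm correcting, going down and gripping.

```bash
python3 -m handwheel '[[[-0.0005,0.002,-0.02,0,0,0],[-0.0005,0.0025,-0.022,0,0,0],[0,0,-0.022,0,0,0],[0,0,-0.022,0,0,0],[0,0,-0.022,0,0,0],[0,0,-0.022,0,0,0],[0,0,-0.022,0,0,0],[0,0,-0.015,0,0,0],[0,0,-0.01,0,0,0],[0,0,0,0,0,0]]]'
python3 -m handwheel '[[[0,0,0,0,0,0],[0,0,0,0,0,0],[0,0,0,0,0,0],[0,0,0,0,0,0],[0,0,0,0,0,0],[0,0,0,0,0,0],[0,0,0,0,0,0],[0,0,0,0,0,0]]]' 0
```

```text
time: 3.25
tool_pos: [0.636, 0.1366, 0.1234]
tool_rot: [-0.002, 0.133, 0.991, -0.0]
contact_force: [-0.5, 0.0, 0.1]
gripper_width: 1.005
grasp_force: 0.0
time: 3.92
tool_pos: [0.6387, 0.1358, 0.1274]
tool_rot: [0.001, 0.134, 0.991, 0.0]
contact_force: [-0.4, -0.8, 4.0]
gripper_width: 0.269
grasp_force: 61.2
```

```bash
python3 -m handwheel '[[[0,0,0.006,0,0,0],[0,0,0.012,0,0,0],[0,0,0.017,0,0,0],[0,0,0.018,0,0,0],[0,0,0.02,0,0,0],[0,0,0.02,0,0,0],[0,0,0.02,0,0,0],[0,0,0.02,0,0,0],[0,0,0.02,0,0,0],[0,0,0.015,0,0,0],[0,0,0.006,0,0,0],[0,0,0,0,0,0],[0,0,0,0,0,0]]]'
python3 -m handwheel '[[[-0.0093,-0.0167,0,-0.0675,-1.75,0],[-0.0093,-0.0167,0,-0.0675,-1.75,0],[-0.0093,-0.0167,0,-0.0675,-1.75,0],[-0.0093,-0.0167,0,-0.0675,-1.75,0],[-0.0093,-0.0167,0,-0.0675,-1.75,0],[-0.0093,-0.0167,0,-0.0675,-1.75,0],[-0.0093,-0.0167,0,-0.0675,-1.75,0],[-0.0093,-0.0167,0,-0.0675,-1.75,0],[-0.0093,-0.0167,0,-0.0675,-1.75,0],[-0.0093,-0.0167,0,-0.0675,-1.75,0],[-0.0093,-0.0167,0,-0.0675,-1.75,0],[-0.0093,-0.0167,0,-0.0675,-1.75,0],[-0.0093,-0.0167,0,-0.0675,-1.75,0],[-0.0093,-0.0167,0,-0.0675,-1.75,0],[-0.0093,-0.0167,0,-0.0675,-1.75,0],[-0.0093,-0.0167,0,-0.0675,-1.75,0],[-0.0093,-0.0167,0,-0.0675,-1.75,0],[-0.0093,-0.0167,0,-0.0675,-1.75,0],[-0.0093,-0.0167,0,-0.0675,-1.75,0],[-0.0093,-0.0167,0,-0.0675,-1.75,0]]]'
python3 -m handwheel '[[[0,0,0,0,0,0],[0,0,0,0,0,0],[0,0,0,0,0,0]]]'
cat > where.py <<'E'
from h import *
from scipy.spatial.transform import Rotation as R
s=state();M=np.array([.540,-.2003,.115]);a=np.radians(35);y=np.radians(-2.2)
d=np.array([-np.sin(a)*np.cos(y),-np.sin(a)*np.sin(y),np.cos(a)])
w=s['tool_rot'];r=R.from_quat([w[1],w[2],w[3],w[0]]);tz=r.apply([0,0,1]);p=np.array(s['tool_pos'])
L=.112
tip=p+tz*L
print('t',s['time'],'tcp',p.round(4),'tz',tz.round(3),'want',-d.round(3),'angle err',np.degrees(np.arccos(-tz@d)),'rotvec fix deg',np.degrees(np.cross(tz,-d)).round(2))
v=tip-M;h=v@d;print('tip',tip.round(4),'height over mouth',h.round(4),'lateral',(v-h*d).round(4),'F.d',np.dot(s['contact_force'],d).round(2),np.round(s['contact_force'],2),s['gripper_width'])
print('TCP shift to tip 30mm over the mouth',(M+d*(.03+L)-p).round(4),'d',d.round(4))
E
python3 where.py
python3 - <<'E'
from h import *
im,d=grab_frame("scene");cv2.imwrite("pics/s2.png",im)
im,d=grab_frame("top");cv2.imwrite("pics/t2.png",im)
E
```

```text
time: 5.0
tool_pos: [0.6379, 0.1358, 0.2997]
tool_rot: [-0.0, 0.134, 0.991, -0.0]
contact_force: [0.8, 0.1, -0.9]
gripper_width: 0.273
grasp_force: 60.7
time: 6.67
tool_pos: [0.4509, -0.1983, 0.2978]
tool_rot: [0.299, 0.128, 0.945, 0.03]
contact_force: [0.9, 0.8, -2.6]
gripper_width: 0.274
grasp_force: 60.8
time: 6.92
tool_pos: [0.4519, -0.1977, 0.2989]
tool_rot: [0.299, 0.128, 0.945, 0.029]
contact_force: [0.7, 0.3, -1.6]
gripper_width: 0.275
grasp_force: 60.8
t 6.9167 tcp [ 0.4519 -0.1977  0.2989] tz [ 0.572 -0.021 -0.82 ] want [ 0.573 -0.022 -0.819] angle err 0.11244368806897162 rotvec fix deg [-0.06 -0.08 -0.04]
tip [ 0.5159 -0.2     0.2071] height over mouth 0.0892 lateral [ 0.0271 -0.0017  0.019 ] F.d -1.71 [ 0.67  0.25 -1.63] 0.27458320909537975
TCP shift to tip 30mm over the mouth [ 0.0067  0.0005 -0.0676] d [-0.5732  0.022   0.8192]
```

View pics/s2.png

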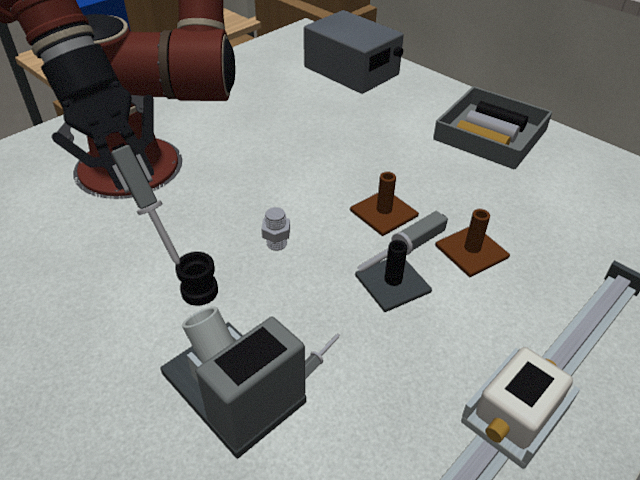

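The middle probe is held, leaning, with its tip at (180,262). The loose large and small look-alikes have toppled; the large one lies across the stand's foot at (400,245), well below collar height. Next I go above the cup mouth at (205,315) and then in.

```bash
python3 -m handwheel '[[[0.001,0,-0.01,0,0,0],[0.0015,0,-0.016,0,0,0],[0.0015,0.0005,-0.016,0,0,0],[0.0015,0,-0.016,0,0,0],[0.0012,0,-0.0096,0,0,0],[0,0,0,0,0,0],[0,0,0,0,0,0],[0,0,0,0,0,0]]]' ; python3 where.py
python3 - <<'E'
from h import *
im,d=grab_frame("top");a=im[150:350,320:520]
im,d=grab_frame("scene");b=im[200:400,100:300]
cv2.imwrite("pics/c3.png",cv2.resize(np.hstack([a,b]),None,fx=2,fy=2))
E
```

```text
time: 7.68
tool_pos: [0.4593, -0.1977, 0.2338]
tool_rot: [0.3, 0.127, 0.945, 0.028]
contact_force: [1.1, 0.0, -0.6]
gripper_width: 0.275
grasp_force: 60.9
t 7.6833 tcp [ 0.4593 -0.1977  0.2338] tz [ 0.574 -0.023 -0.818] want [ 0.573 -0.022 -0.819] angle err 0.10084069571829989 rotvec fix deg [0.03 0.09 0.02]
tip [ 0.5236 -0.2002  0.1422] height over mouth 0.0316 lateral [ 0.0018 -0.0006  0.0013] F.d -1.11 [ 1.12  0.03 -0.57] 0.27519412589666375
TCP shift to tip 30mm over the mouth [-0.0007  0.0005 -0.0025] d [-0.5732  0.022   0.8192]
```

View pics/c3.png

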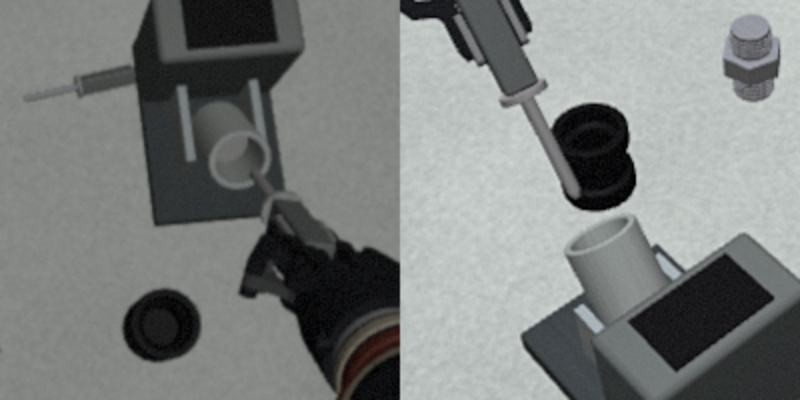

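```bash
cat > ov.py <<'E'
from h import *
from scipy.spatial.transform import Rotation as R
M=np.array([.540,-.2003,.115]);d=np.array([-.5732,.022,.8192])
s=state();w=s['tool_rot'];r=R.from_quat([w[1],w[2],w[3],w[0]]);tz=r.apply([0,0,1]);p=np.array(s['tool_pos']);tip=p+tz*.112
def pr(n,X):
    i=camera_info(n);q=(np.array(X)-i['T'][:3,3])@i['T'][:3,:3];return np.stack([i['cx']-i['fx']*q[:,0]/q[:,2],i['cy']+i['fy']*q[:,1]/q[:,2]],1)
e1=np.cross(d,[0,1,0]);e1/=np.linalg.norm(e1);e2=np.cross(d,e1)
th=np.linspace(0,2*np.pi,40)
out=[]
for n,(x0,y0) in dict(top=(320,150),scene=(100,200)).items():
    im,_=grab_frame(n);im=cv2.resize(im[y0:y0+200,x0:x0+200],None,fx=3,fy=3)[:600,:400*1+200]
    f=lambda X:np.int32((pr(n,X)-[x0,y0])*3+1)
    for rr,c,z in((.028,(0,255,0),0),(.022,(0,255,255),0),(.028,(255,0,0),-.06)):
        cv2.polylines(im,[f([M+d*z+rr*(np.cos(t)*e1+np.sin(t)*e2) for t in th])],True,c,1)
    cv2.polylines(im,[f([tip,tip-tz*.08])],False,(0,0,255),1)
    for z in(.08,.086): cv2.polylines(im,[f([tip-tz*z+.017*(np.cos(t)*e1+np.sin(t)*e2) for t in th])],True,(255,0,255),1)
    out.append(cv2.resize(im,(400,400)))
cv2.imwrite("pics/ov.png",np.hstack(out))
E
python3 ov.py
```

```text
(no output)
```

View pics/ov.png

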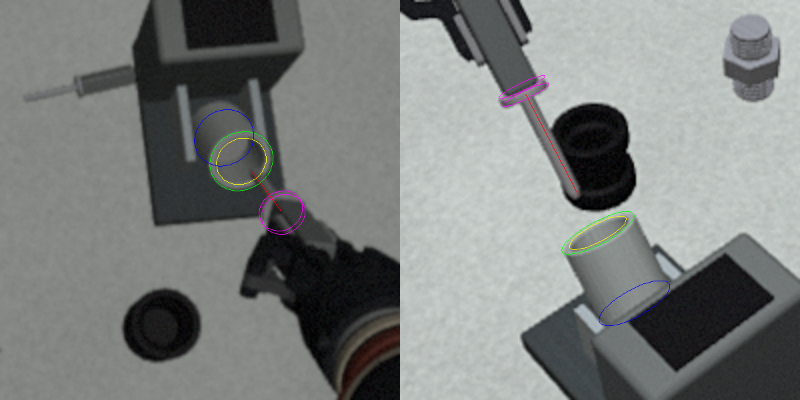

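The overlay agrees with both pictures: the cup rim is at (240,160) and (598,234), and the probe lies along the axis. Going in, then feeling for the disc.

```bash
python3 -m handwheel '[[[0.0023,0,-0.0033,0,0,0],[0.0046,-0.0002,-0.0066,0,0,0],[0.0046,-0.0002,-0.0066,0,0,0],[0.0046,-0.0002,-0.0066,0,0,0],[0.0046,-0.0002,-0.0066,0,0,0],[0.0046,-0.0002,-0.0066,0,0,0],[0.0023,0,-0.0033,0,0,0],[0,0,0,0,0,0],[0,0,0,0,0,0],[0,0,0,0,0,0]]]' >/dev/null; python3 where.py
python3 -m handwheel '[[[0.0017,0,-0.0025,0,0,0],[0.0017,0,-0.0025,0,0,0],[0,0,0,0,0,0],[0,0,0,0,0,0]]]' >/dev/null; python3 where.py
```

```text
t 8.7167 tcp [ 0.4865 -0.1987  0.1934] tz [ 0.574 -0.022 -0.819] want [ 0.573 -0.022 -0.819] angle err 0.05146294811349365 rotvec fix deg [0.02 0.05 0.01]
tip [ 0.5508 -0.2012  0.1017] height over mouth -0.0171 lateral [ 0.001  -0.0006  0.0007] F.d -0.28 [-0.29  0.35 -0.55] 0.2752770333397728
TCP shift to tip 30mm over the mouth [-0.0279  0.0016  0.0379] d [-0.5732  0.022   0.8192]
t 9.05 tcp [ 0.4898 -0.1986  0.1879] tz [ 0.573 -0.022 -0.819] want [ 0.573 -0.022 -0.819] angle err 0.01439217113358533 rotvec fix deg [-0.    0.01 -0.  ]
tip [ 0.554  -0.201   0.0962] height over mouth -0.0234 lateral [ 0.0005 -0.0002  0.0004] F.d -1.11 [-0.06  0.79 -1.42] 0.27444181650800226
TCP shift to tip 30mm over the mouth [-0.0311  0.0014  0.0434] d [-0.5732  0.022   0.8192]
```

```bash
cat > feel.py <<'E'
from h import *
d=np.array([-.5732,.022,.8192]);M=np.array([.540,-.2003,.115]);f=[];h=[]
for k in range(5):
    s=state();f.append(np.dot(s['contact_force'],d));h.append((np.array(s['tool_pos'])-M)@d-.112);grab_frame("top")
print('t',round(s['time'],2),'F.d',round(np.mean(f),2),'+-',round(np.std(f)/5**.5,2),'tip mm',round(np.mean(h)*1000,1))
E
python3 feel.py
for k in 1; do :; done
python3 -m handwheel '[[[0.001,0,-0.0015,0,0,0],[0.001,0,-0.0015,0,0,0],[0,0,0,0,0,0]]]' >/dev/null; python3 feel.py
python3 -m handwheel '[[[0.001,0,-0.0015,0,0,0],[0.001,0,-0.0015,0,0,0],[0,0,0,0,0,0]]]' >/dev/null; python3 feel.py
python3 -m handwheel '[[[0.001,0,-0.0015,0,0,0],[0.001,0,-0.0015,0,0,0],[0,0,0,0,0,0]]]' >/dev/null; python3 feel.py
```

```text
t 9.25 F.d -0.96 +- 0.13 tip mm -23.3
t 9.75 F.d -1.18 +- 0.22 tip mm -27.1
t 10.25 F.d -1.32 +- 0.15 tip mm -30.7
t 10.75 F.d -1.18 +- 0.11 tip mm -34.3
```

```bash
python3 -m handwheel '[[[0.001,0,-0.0015,0,0,0],[0.001,0,-0.0015,0,0,0],[0,0,0,0,0,0]]]' >/dev/null; python3 feel.py
python3 -m handwheel '[[[0.001,0,-0.0015,0,0,0],[0.001,0,-0.0015,0,0,0],[0,0,0,0,0,0]]]' >/dev/null; python3 feel.py
```

```text
t 11.25 F.d -0.94 +- 0.21 tip mm -37.9
t 11.75 F.d -0.85 +- 0.22 tip mm -41.5
```

```bash
python3 -m handwheel '[[[0.001,0,-0.0015,0,0,0],[0.001,0,-0.0015,0,0,0],[0,0,0,0,0,0]]]' >/dev/null; python3 feel.py
python3 -m handwheel '[[[0.001,0,-0.0015,0,0,0],[0.001,0,-0.0015,0,0,0],[0,0,0,0,0,0]]]' >/dev/null; python3 feel.py
```

```text
t 12.25 F.d -1.3 +- 0.1 tip mm -45.1
t 12.75 F.d 0.76 +- 0.08 tip mm -48.5
```

Contact: the disc has begun to give, about 1.4 mm by force. Two more steps.

```bash
python3 -m handwheel '[[[0.001,0,-0.0015,0,0,0],[0.001,0,-0.0015,0,0,0],[0,0,0,0,0,0]]]' >/dev/null; python3 feel.py
python3 -m handwheel '[[[0.0008,0,-0.0012,0,0,0],[0.0008,0,-0.0012,0,0,0],[0,0,0,0,0,0]]]' >/dev/null; python3 feel.py
```

```text
t 13.25 F.d 1.6 +- 0.25 tip mm -52.1
t 13.75 F.d 2.58 +- 0.22 tip mm -55.0
```

Press is about 7.5 mm. I'll hold it, then draw out along the axis.

```bash
python3 -m handwheel '[[[0.0002,0,-0.0003,0,0,0],[0,0,0,0,0,0],[0,0,0,0,0,0],[0,0,0,0,0,0],[0,0,0,0,0,0],[0,0,0,0,0,0],[0,0,0,0,0,0],[0,0,0,0,0,0],[0,0,0,0,0,0],[0,0,0,0,0,0],[0,0,0,0,0,0],[0,0,0,0,0,0],[0,0,0,0,0,0],[0,0,0,0,0,0]]]' >/dev/null; python3 feel.py
python3 -m handwheel '[[[-0.0023,0.0001,0.0033,0,0,0],[-0.0046,0.0002,0.0066,0,0,0],[-0.0057,0.0002,0.0082,0,0,0],[-0.0057,0.0002,0.0082,0,0,0],[-0.0057,0.0002,0.0082,0,0,0],[-0.0057,0.0002,0.0082,0,0,0],[-0.0057,0.0002,0.0082,0,0,0],[-0.0057,0.0002,0.0082,0,0,0],[-0.0057,0.0002,0.0082,0,0,0],[-0.0057,0.0002,0.0082,0,0,0],[-0.0023,0.0001,0.0033,0,0,0],[0,0,0.016,0,0,0],[0,0,0.02,0,0,0],[0,0,0.02,0,0,0],[0,0,0.01,0,0,0],[0,0,0,0,0,0]]]' ; python3 where.py
```

```text
t 15.17 F.d 2.64 +- 0.17 tip mm -55.4
time: 16.55
tool_pos: [0.4532, -0.197, 0.309]
tool_rot: [0.301, 0.127, 0.945, 0.028]
contact_force: [-0.1, -0.5, -1.0]
gripper_width: 0.272
grasp_force: 60.8
t 16.55 tcp [ 0.4532 -0.197   0.309 ] tz [ 0.576 -0.024 -0.817] want [ 0.573 -0.022 -0.819] angle err 0.2177497563112635 rotvec fix deg [0.1  0.18 0.06]
tip [ 0.5177 -0.1997  0.2175] height over mouth 0.0967 lateral [ 0.0332 -0.0015  0.0232] F.d -0.82 [-0.09 -0.52 -1.05] 0.27167692886500516
TCP shift to tip 30mm over the mouth [ 0.0054 -0.0002 -0.0777] d [-0.5732  0.022   0.8192]
```

```bash
python3 -m handwheel '[[[0.0093,0.0166,0,0.0675,1.75,0],[0.0093,0.0166,0,0.0675,1.75,0],[0.0093,0.0166,0,0.0675,1.75,0],[0.0093,0.0166,0,0.0675,1.75,0],[0.0093,0.0166,0,0.0675,1.75,0],[0.0093,0.0166,0,0.0675,1.75,0],[0.0093,0.0166,0,0.0675,1.75,0],[0.0093,0.0166,0,0.0675,1.75,0],[0.0093,0.0166,0,0.0675,1.75,0],[0.0093,0.0166,0,0.0675,1.75,0],[0.0093,0.0166,0,0.0675,1.75,0],[0.0093,0.0166,0,0.0675,1.75,0],[0.0093,0.0166,0,0.0675,1.75,0],[0.0093,0.0166,0,0.0675,1.75,0],[0.0093,0.0166,0,0.0675,1.75,0],[0.0093,0.0166,0,0.0675,1.75,0],[0.0093,0.0166,0,0.0675,1.75,0],[0.0093,0.0166,0,0.0675,1.75,0],[0.0093,0.0166,0,0.0675,1.75,0],[0.0093,0.0166,0,0.0675,1.75,0]]]' >/dev/null
python3 -m handwheel '[[[0,0,-0.02,0,0,0],[0,0,-0.02,0,0,0],[0,0,-0.02,0,0,0],[0,0,0,0,0,0],[0,0,0,0,0,0],[0,0,0,0,0,0]]]'
cat > ret.py <<'E'
from h import *
from scipy.spatial.transform import Rotation as R
s=state();w=s['tool_rot'];tz=R.from_quat([w[1],w[2],w[3],w[0]]).apply([0,0,1]);p=np.array(s['tool_pos'])
print(s['time'],p.round(4),'tz',tz.round(4),'rotfix',np.degrees(np.cross(tz,[0,0,-1])).round(2))
im,ds=grab_frame("scene");cv2.imwrite("pics/r_crop.png",cv2.resize(im[130:330,310:510],None,fx=3,fy=3))
for n in("probe","probe_collar","stand_mouth"): print(n,[(np.round(r['position'],1),round(r['conf'],2)) for r in pinpoint("scene",n)])
W=cloud("scene",ds).reshape(-1,3);near=np.hypot(W[:,0]-p[0],W[:,1]-p[1])<.03
for z0,z1 in((p[2]-.10,p[2]-.06),(p[2]-.06,p[2]-.034),(.05,.09),(.091,.098)):
    Q=W[near&(W[:,2]>z0)&(W[:,2]<z1)]
    if len(Q)<5: print(z0,len(Q));continue
    # circle axis: visible front surface -> fit circle centre
    A=np.c_[2*Q[:,:2],np.ones(len(Q))];c=np.linalg.lstsq(A,(Q[:,:2]**2).sum(1),rcond=None)[0]
    print('z %.3f-%.3f'%(z0,z1),len(Q),'mean',np.median(Q,0).round(4),'fit',c[:2].round(4),'r',np.sqrt(max(0,c[2]+c[0]**2+c[1]**2)).round(4))
E
python3 ret.py
```

```text
time: 18.72
tool_pos: [0.6388, 0.1354, 0.2464]
tool_rot: [-0.0, 0.134, 0.991, 0.0]
contact_force: [0.7, -0.3, -1.4]
gripper_width: 0.276
grasp_force: 60.6
18.7167 [0.6388 0.1354 0.2464] tz [-2.e-04  1.e-04 -1.e+00] rotfix [-0.01 -0.01 -0.  ]
probe [(array([399.8, 226.3]), 0.66), (array([336.5, 334. ]), 0.6), (array([360.6, 269. ]), 0.58)]
probe_collar [(array([408.2, 191.4]), 0.92), (array([399.2, 244.7]), 0.82), (array([315.8, 355.5]), 0.74), (array([200.6, 315.7]), 0.7)]
stand_mouth [(array([395.1, 244.5]), 0.85), (array([481.9, 213.9]), 0.84)]
z 0.146-0.186 120 mean [0.6407 0.1302 0.1663] fit [0.6395 0.1319] r 0.0035
z 0.186-0.212 58 mean [0.6412 0.1302 0.1953] fit [0.6397 0.1321] r 0.0035
z 0.050-0.090 367 mean [0.6443 0.1218 0.0733] fit [0.6398 0.1305] r 0.0135
z 0.091-0.098 151 mean [0.6399 0.1299 0.0941] fit [0.6391 0.1315] r 0.0132
```

View pics/r_crop.png

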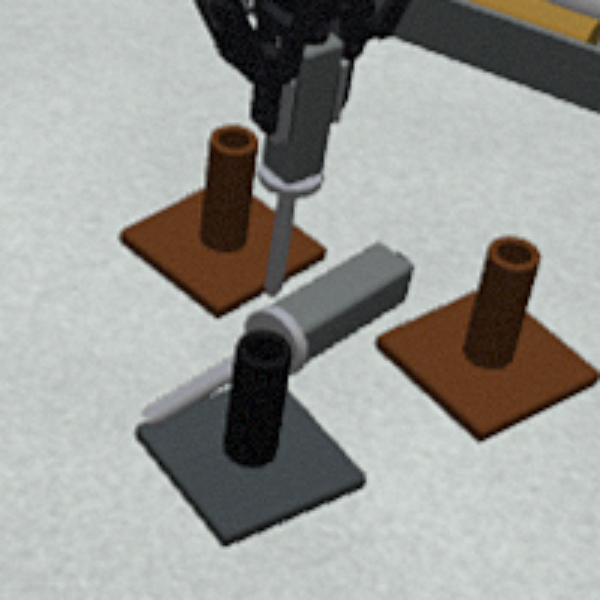

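The tip at (272,290) in the crop hangs above the black tube's mouth at (262,345). By depth the shaft is at (0.6396, 0.132) and the tube at (0.6395, 0.131), so they are aligned. Lowering.

```bash
python3 -m handwheel '[[[0,-0.0005,-0.006,0,0,0],[0,0,-0.01,0,0,0],[0,0,-0.01,0,0,0],[0,0,-0.01,0,0,0],[0,0,-0.01,0,0,0],[0,0,-0.012,0,0,0],[0,0,-0.012,0,0,0],[0,0,-0.012,0,0,0],[0,0,-0.012,0,0,0],[0,0,-0.01,0,0,0],[0,0,-0.006,0,0,0],[0,0,-0.003,0,0,0],[0,0,0,0,0,0],[0,0,0,0,0,0]]]'
python3 -m handwheel '[[[0,0,-0.001,0,0,0],[0,0,-0.001,0,0,0],[0,0,0,0,0,0],[0,0,0,0,0,0]]]'
```

```text
time: 20.08
tool_pos: [0.6392, 0.1349, 0.1337]
tool_rot: [0.0, 0.134, 0.991, 0.0]
contact_force: [-0.8, -0.8, -1.7]
gripper_width: 0.273
grasp_force: 60.7
time: 20.42
tool_pos: [0.6389, 0.1349, 0.1315]
tool_rot: [0.0, 0.134, 0.991, 0.0]
contact_force: [-0.5, -0.9, -0.7]
gripper_width: 0.273
grasp_force: 60.7
```

```bash
python3 -m handwheel '[[[0,0,-0.001,0,0,0],[0,0,-0.001,0,0,0],[0,0,-0.001,0,0,0],[0,0,0,0,0,0],[0,0,0,0,0,0]]]'
python3 -m handwheel '[[[0,0,-0.0007,0,0,0],[0,0,-0.0007,0,0,0],[0,0,0,0,0,0],[0,0,0,0,0,0]]]'
```

```text
time: 20.83
tool_pos: [0.6387, 0.1349, 0.128]
tool_rot: [-0.0, 0.134, 0.991, -0.0]
contact_force: [-0.4, 0.1, -0.8]
gripper_width: 0.269
grasp_force: 60.7
time: 21.17
tool_pos: [0.639, 0.1349, 0.1275]
tool_rot: [0.0, 0.134, 0.991, 0.0]
contact_force: [-1.9, -0.8, 2.4]
gripper_width: 0.273
grasp_force: 61.1
```

Seated: the force rose at the height it had in the stand. Releasing and backing off upward.

```bash
python3 -m handwheel '[[[0,0,0,0,0,0],[0,0,0,0,0,0],[0,0,0,0,0,0],[0,0,0,0,0,0],[0,0,0,0,0,0],[0,0,0,0,0,0],[0,0,0,0,0,0],[0,0,0,0,0,0]]]' 1
python3 -m handwheel '[[[0,0,0.005,0,0,0],[0,0,0.01,0,0,0],[0,0,0.015,0,0,0],[0,0,0.02,0,0,0],[0,0,0.02,0,0,0],[0,0,0.02,0,0,0],[0,0,0.02,0,0,0],[0,0,0.02,0,0,0],[0,0,0.02,0,0,0],[0,0,0.02,0,0,0],[0,0,0.01,0,0,0],[0,0,0,0,0,0],[0,0,0,0,0,0]]]'
python3 - <<'E'
from h import *
im,d=grab_frame("scene");cv2.imwrite("pics/end.png",im)
W=cloud("scene",d).reshape(-1,3);Q=W[(np.hypot(W[:,0]-.639,W[:,1]-.132)<.03)&(W[:,2]>.1)&(W[:,2]<.2)]
t=Q[Q[:,2]>.177];print('top',t.mean(0),cv2.minAreaRect((t[:,:2]*1000).astype(np.float32)),Q[:,2].max())
E
```

```text
time: 21.83
tool_pos: [0.6388, 0.1349, 0.1268]
tool_rot: [-0.0, 0.134, 0.991, -0.0]
contact_force: [0.5, -0.0, -0.6]
gripper_width: 0.998
grasp_force: 0.0
time: 22.92
tool_pos: [0.639, 0.1349, 0.308]
tool_rot: [0.001, 0.134, 0.991, 0.0]
contact_force: [-0.8, 0.4, -1.6]
gripper_width: 1.0
grasp_force: 0.0
top [0.64149213 0.13075353 0.18170621] ((640.1709594726562, 133.58154296875), (24.336376190185547, 24.212636947631836), 74.42687225341797) 0.18714173159540914
```

View pics/end.png

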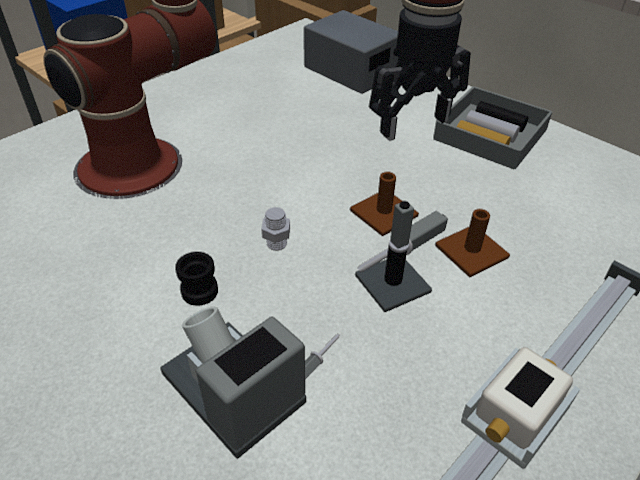

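The probe hangs upright in the black stand at (400,240). The coupling at (197,278) and the adaptor at (276,228) haven't moved, and the gripper is clear.

```bash
python3 -c "
from plant import *
print(job_done())"
```

```text
the job is handed in; nothing more can be done
None
```

I pressed the sprung disc by about 7.5–8 mm (estimated from the force) for over a second, then hung the probe upright in its stand and handed the job in at about 23 s; the coupling and adaptor didn't move, but the loose large and small look-alike probes toppled during the run, and I didn't find out why.

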